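Draw out, square and load the vial plate

ROBOT

A 6-joint arm with a two-finger parallel gripper is mounted at the origin on the work surface. World frame = base frame: x ahead of the robot, y to its left, z up, the work surface at z = 0. Lengths are in m, angles in rad, forces in N, time in s.
With the tool pointing down it reaches from about 0.35 to 0.925 m from the base axis. Payload 6.4 kg.
Tool frame: the origin (TCP) lies between the finger pads; the fingertips stand 17 mm ahead of it and the grasp point (between the pads) lies 2 mm behind it (manip.tip_extent is the distance from the TCP to the fingertips, in m); z points along the fingers, y is the line along which they close (so a half turn about z gives the same grasp; the last joint's range is limited). The gripper opens to 85 mm and grips with 20 to 120 N. Pads are 22 mm wide; open, the fingers measure 114 mm over their backs; the gripper's body (76 mm by 85 mm) begins 54 mm behind the grasp point. The pads swing forward as they close: fully open they stand 13 mm farther back than shut.
Start: joints at [1.025, 0.245, 1.558, -0, 1.339, -0.174], TCP at [0.236, 0.606, 0.248] pointing down, gripper open.
Joint ranges: [-3.13, 3.13], [-1.02, 2.26], [0.13, 2.54], [-0.95, 4.09], [0.21, 2.88], [-2.74, 2.74]. Speed limits (rad/s): [2.57, 2.57, 3.14, 3.14, 3.14, 3.14].

INTERFACE

Orientations are given as a rotation vector (axis times angle).
In Python, from workcell import manip gives the robot as it stands.
- The arm moves only by the tool drive_tool, never from a script. Its argument "steps" is a list of rows, each a list of 6 numbers: the shift along the tool's x, y, z each as a share of 0.8 m, from -1 to 1, then the turn, a rotation vector about the tool's x, y, z each as a share of 60 degrees, from -1 to 1. In form: [[dx, dy, dz, ax, ay, az], ...]. A call has 1 to 8 rows; each row is the pose to reach, as a shift and turn from the pose commanded when the call began, along the tool's axes at that moment; what a row does not reach only later rows make up. A row lasts 1/10 s, in which the tool goes at most 50 mm and 8.59 degrees, less where a joint would pass 70% of its speed; a pose out of reach is approached as far as the arm can. A call with a number of a shift or a turn outside -1 to 1 is refused whole. A call with a gripper value outside its range is refused whole. "fingers" is the closure, from -1 (fully open) to 1 (shut), set as the call begins (left out, the last holds). The fingers move at their own pace and stop on an object; "squeeze" is the grip in N (left out, the last holds). Time passes only in rows, so rows that repeat a pose let the fingers close. It gives the time, the measured TCP pose, the force, the opening and the grip force at its end, in the units of the state.
- manip.state(): the state, without advancing time (a new reading comes with each control period).
- manip.snapshot(name): name is "scene" or "top"; returns a dict with "pixels" (384x512x3 uint8, red, green, blue), "vertical_fov" (degrees; the focal length in pixels is half the picture's height over the tangent of half this angle, whatever the lens; pixels are square), "cx", "cy" (the principal point, pixels), "extrinsics" (4x4, takes a point from world to camera coordinates). Camera axes: x right, y up, looking along -z (the intrinsics and any distortion apply to the point x, -y, -z); pixel columns grow to the right and rows downward; lengths in m; the calibration is good to about 2 mm. A picture is of the moment at which its call begins. There is no depth.
- manip.finish_job(): hands the job in; it is judged then, once.
The state is a dict: "time": time; "joints": joint angles; "qvel": joint speeds; "joint_torque": joint torques, N m; "tool_pos": TCP position; "tool_rot": TCP orientation; "force": force on the tool from outside, world axes, zero at the start; "wrist_torque": the same for the moment, N m; "opening": finger opening in m; "grasp_force": force on a finger pad.
Only numpy, scipy, OpenCV 4.12 (cv2) and the standard library are available. Lean on these libraries where they do the work, as an engineer would, in place of code of your own. Each camera call takes 0.05 s, during which the arm holds its last target. There are 200 camera calls.

TASK

Draw the aluminium vial plate out from under the purple tip box without disturbing the box, then square it on the corner locator, flush against both yellow fences, and let go of it there. Then pick it up and set it down, without dropping it, centred and square on the warmer's orange pad, nowhere overhanging it; leave the other labware where it stands.

Things in the scene. Friction and masses are not known exactly. Their poses are not given: they have to be found in the camera images.
- plate_center (a point): Centre, half-way up, of the solid aluminium vial plate: 120 (x) x 60 (y) x 12 (z) mm, about 0.24 kg, ten dark round marks on top, same either way round. It starts on the bench between the stand's runners under the tip box, skewed up to 6 degrees; about 34 to 40 mm of its length stick out in front of the box's foot (-x of the stand).
- tipbox: Purple tip box, 75 (x) x 125 (y) mm, 120 high, 0.35 kg, loose; origin at the centre of its underside. Its pale lid (upper 58 mm) overhangs 16 mm in front (-x), above the plate's free end: to grip that end by its long sides, lean the gripper about 30 degrees back to the stand's -x. Rests 12 mm above the bench on runners and plate; stays on the runners when the plate is drawn out level.
- stand: Fixed blue stand: two runners along x, 12 mm high, 14 mm wide, inner faces 84 mm apart, joined by a rear bar (+x), open between them in front (-x). Origin on the bench midway between them, under the box's centre; box front at x = -37.5 mm, runners end at x = -43 mm in lips 22 mm high that stop the box sliding forward. The plate comes out along -x and is clear of the box and its lid with its centre at x = -115 mm.
- locator_seat (a point): Where the plate's centre is when squared on the fixed corner locator (long side along x), 6 mm above its base. Yellow fences 22 mm high stand on the base: end fence face at x = +60 mm, 90 mm long; side fence face at y = +30 mm, two blocks 24 mm long, 12 mm thick, centred at x = -48 and +48 mm, so a finger fits in the 72 mm gap between them. The -x and -y sides are open.
- locator: The corner locator's dark base, 200 (x) x 140 (y) x 4 mm, flat on the bench; origin at the centre of its underside, 15 mm (x) and 10 mm (y) short of the seat point; same axes as the seat point.
- pad_center (a point): Centre of the top face of the orange pad, 62 mm above the bench, on the fixed white warmer. The pad is 130 (x) x 70 (y) mm and stands 9 mm proud of the warmer's white housing of 215 x 135 mm; nothing rises above the pad. The plate's long side goes along this x, either way round.
- beaker: Glass beaker, 68 mm across, 85 mm high, loose bystander; origin at the centre of its underside.
- flask: Conical glass flask, 76 mm across, 115 mm high, loose bystander; origin at the centre of its underside.
- amber: Amber bottle with blue cap, 68 mm across, 150 mm high, loose bystander; origin at the centre of its underside.
- jar: Small jar with white cap, 50 mm across, 55 mm high, loose bystander; origin at the centre of its underside.
- tiprack: Pink rack of white tips, 85 x 120 x 53 mm, loose bystander; origin at the centre of its underside.
Things that resemble listed ones, but are neither listed nor needed, are in the scene too. Several things look just like the part that bears plate_center: the one meant starts farthest to the robot's left.

How it is judged:
By the outcome, as a careful person would: the job done as asked, in the order asked, and still so for the second after the job is handed in, with the robot touching nothing.
It also fails if it takes over 72 s, if anything falls off the work surface, if the arm or the gripper's body presses on something with over 40 N, if the wrist force passes 120 N, or if a joint passes its speed limit or range.

## Working session

There is one attempt and no reset: what is moved stays moved. The work goes in short steps, Python scripts to look and compute and a tool call to move; the robot and the scene stay as the last step left them, time stands still between calls to the robot, and variables do not carry over. Pictures are saved under pics/ and viewed, at most 10 in all, crops included, and the job is handed in when it is done.

Besides the shell and the picture viewer there is one more tool, called by a JSON object that holds its "fn" and its "kwargs". drive_tool: Moves the arm, as the interface text tells. Its arguments: {"type":"object","properties":{"steps":{"type":"array","items":{"type":"array","items":{"type":"number","minimum":-1,"maximum":1}}},"fingers":{"type":"number"},"squeeze":{"type":"number"}},"required":["steps"]}

```bash
mkdir -p pics; ls; python3 - <<'E'
from workcell import manip
import cv2,numpy as np,pickle
d={}
for n in("scene","top"):
    s=manip.snapshot(n); d[n]=s
    cv2.imwrite(f"pics/{n}0.png",cv2.resize(s["pixels"][:,:,::-1],(800,600),interpolation=cv2.INTER_CUBIC))
    print(n,[ (k,np.round(v,4).tolist() if not isinstance(v,str) else v) for k,v in s.items() if k!="pixels"])
pickle.dump(d,open("s0.pkl","wb"))
print(manip.state(), [a for a in dir(manip) if a[0]!='_'])
E
```

```text
pics
scene [('vertical_fov', 52.8591), ('cx', 256.4402), ('cy', 181.1527), ('extrinsics', [[0.903, 0.4295, -0.0118, -0.509], [-0.3179, 0.6865, 0.654, 0.1212], [0.289, -0.5868, 0.7564, -1.4606], [0.0, 0.0, 0.0, 1.0]])]
top [('vertical_fov', 53.5256), ('cx', 250.3392), ('cy', 186.788), ('extrinsics', [[0.0009, -1.0, 0.0014, -0.0177], [0.9902, 0.001, 0.1395, -0.5626], [-0.1395, 0.0013, 0.9902, -1.1342], [0.0, 0.0, 0.0, 1.0]])]
{'time': 0.1, 'joints': array([ 1.02486283e+00,  2.45751521e-01,  1.55888754e+00,  7.80449478e-06,
        1.33871854e+00, -1.74120847e-01]), 'qvel': array([ 0.00133541, -0.00300905, -0.00408381,  0.00032644,  0.00184101,
        0.00131741]), 'joint_torque': array([-5.73518832e-05, -4.30667925e+01, -3.27131903e+01, -1.31348215e-04,
        2.78121894e-03,  1.12160478e-06]), 'tool_pos': array([0.23590401, 0.60517286, 0.24728829]), 'tool_rot': array([-5.80569894e-01, -3.08684065e+00,  2.58991655e-03]), 'force': array([ 0.20906051,  0.99113816, -0.02046622]), 'wrist_torque': array([ 0.00376787,  0.03566169, -0.01710353]), 'grasp_force': 0.0, 'opening': 0.08557026170821248} ['IKError', 'finish_job', 'snapshot', 'state', 'tip_extent']
```

View pics/scene0.png

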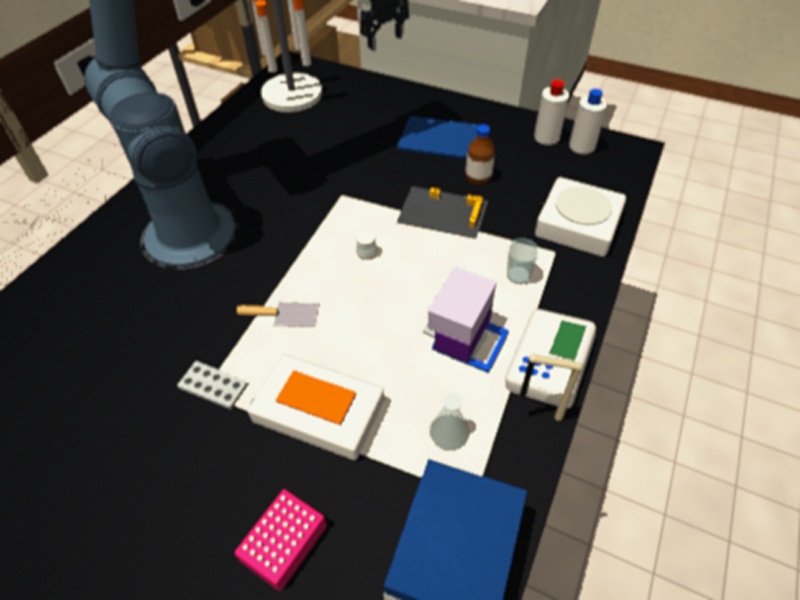

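View pics/top0.png

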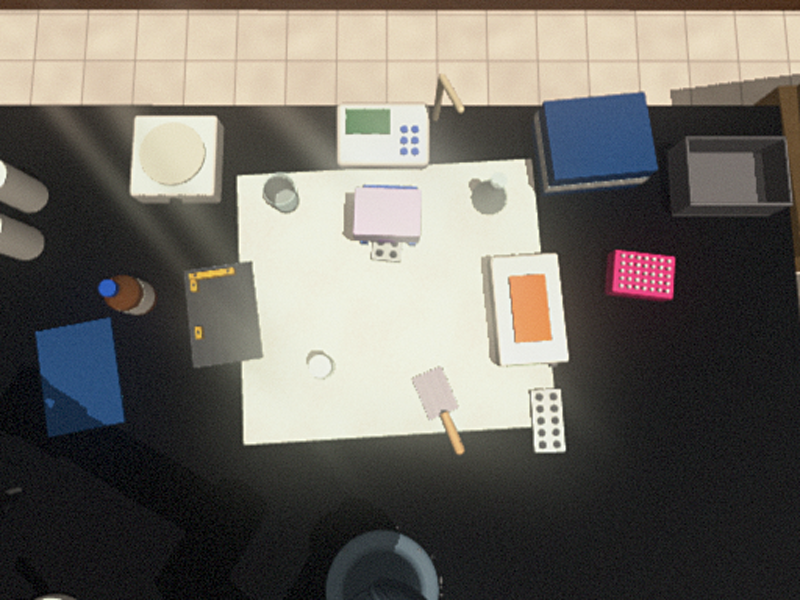

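The top view shows two plates. One is under the purple box at (388,251), and the other is in the open at (547,420). The robot's left (+y) is image left, so the one under the box fits the description. The locator is at (223,315) and the orange pad at (530,308). Next is one enlarged crop to confirm this and measure.

```bash
cat > h.py <<'E'
import numpy as np,cv2
from scipy.spatial.transform import Rotation as R
def f(s): return 192/np.tan(np.radians(s["vertical_fov"])/2)
def proj(s,P):
    P=np.atleast_2d(P); c=P@s["extrinsics"][:3,:3].T+s["extrinsics"][:3,3]
    return np.c_[s["cx"]+f(s)*c[:,0]/-c[:,2], s["cy"]-f(s)*c[:,1]/-c[:,2]]
def back(s,uv,z):
    uv=np.atleast_2d(uv).astype(float); E=s["extrinsics"]; Rm=E[:3,:3]; o=-Rm.T@E[:3,3]
    d=np.c_[(uv[:,0]-s["cx"])/f(s),-(uv[:,1]-s["cy"])/f(s),-np.ones(len(uv))]@Rm
    return o+d*((z-o[2])/d[:,2])[:,None]
def crop(s,c,w=80,h=60,k=5):
    x,y=int(c[0]-w/2),int(c[1]-h/2); im=s["pixels"][y:y+h,x:x+w,::-1]
    return cv2.resize(im,None,fx=k,fy=k,interpolation=cv2.INTER_CUBIC)
E
python3 - <<'E'
from h import *
import pickle
d=pickle.load(open("s0.pkl","rb"))
for n in d:
    s=d[n]; hsv=cv2.cvtColor(s["pixels"],cv2.COLOR_RGB2HSV)
    print(n,"base",proj(s,[[0,0,0]]))
    for nm,lo,hi,z in(("pad",(5,180,150),(18,255,255),.062),("fence",(19,150,100),(30,255,255),.026),("blue",(105,180,80),(125,255,255),.012)):
        m=cv2.inRange(hsv,lo,hi)
        for c in cv2.findContours(m,cv2.RETR_EXTERNAL,cv2.CHAIN_APPROX_NONE)[0]:
            if cv2.contourArea(c)<6: continue
            w=back(s,c[:,0],z)[:,:2]
            r=cv2.minAreaRect((w*1000).astype(np.float32)); print(nm,c[:,0].mean(0).round(1),np.round(r[0],1),np.round(r[1],1),round(r[2],1))
t=d["top"];c=d["scene"]
cv2.imwrite("pics/m1.png",np.vstack([np.hstack([crop(t,(248,145)),crop(c,(298,202))]),np.hstack([crop(t,(143,201),100,75,4),crop(t,(339,197),100,75,4)])]))
E
```

```text
scene base [[121.84013248 149.09921706]]
pad [201.9 253.8] [ 529.9 -287.7] [127.7  67.5] 4.0
pad [166.2   1.6] [-456.   992.2] [27.5 50.4] 34.3
fence [303.1 133.3] [601.2 338.3] [ 34.7 112.4] 21.3
fence [277.8 122.9] [488.1 355.7] [23.5 35.8] 23.6
blue [292.4 344.1] [ 851.8 -389. ] [176.  221.7] 5.8
blue [314.  222.9] [767.6 -17.7] [108.8  42.7] 87.4
blue [284.4  88. ] [410.7 604.5] [236.4 162.2] 11.4
blue [275.2  77.1] [345.3 653.5] [18.  15.5] 24.4
blue [380.3  61.3] [744.2 972.3] [28.7 66.4] 7.9
top base [[244.41304998 375.63757248]]
fence [126.6 212.3] [484.  365.2] [22.1  9.3] 2.6
fence [130. 177.] [590.9 350. ] [33.5 72.6] 9.7
blue [ 68.5 184. ] [575.5 557.8] [33.5 30.5] 76.1
```

View pics/m1.png

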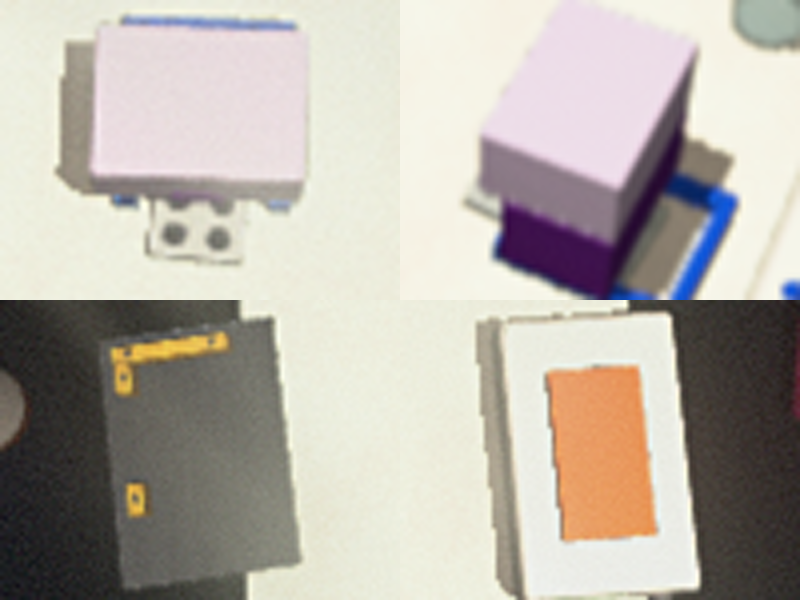

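The crop confirms the box plate: its free end, with two marks, shows at crop (195,230), between the blue lips at (125,200) and (280,205). The locator base corners, fences and pad are all clear too. Now I'll fit the poses.

```bash
cat > fit.py <<'E'
from h import *
import pickle
from scipy.optimize import least_squares
d=pickle.load(open("s0.pkl","rb")); t=d["top"]
def world(p,P):
    P=np.array(P,float); c,s=np.cos(p[2]),np.sin(p[2])
    return np.c_[p[0]+c*P[:,0]-s*P[:,1],p[1]+s*P[:,0]+c*P[:,1],P[:,2]]
def fit(name,obs,p0):
    g=lambda p:np.concatenate([(proj(s,world(p,P))-uv).ravel() for s,P,uv in obs])
    r=least_squares(g,p0,loss="soft_l1"); print(name,r.x[:2].round(4),"deg",np.degrees(r.x[2]).round(2),"res",g(r.x).round(1)); return r.x
def nat(uv,o,k,off): return (np.array(uv,float)-off+.5)/k-.5+o
if __name__=="__main__":
    L=nat([(101,342),(273,318),(301,562),(123,588)],(93,163),4,(0,300))
    fit("loc_base",[(t,[(.1,.07,.004),(.1,-.07,.004),(-.1,-.07,.004),(-.1,.07,.004)],L)],[.5,.33,0])
    F=nat([(112,348),(228,333),(228,348)],(93,163),4,(0,300))
    P=nat([(546,372),(639,366),(657,535),(563,542)],(289,159),4,(400,300))
    fit("pad_top",[(t,[(.065,.035,.062),(.065,-.035,.062),(-.065,-.035,.062),(-.065,.035,.062)],P)],[.53,-.29,0])
    H=nat([(505,322),(668,314),(700,588)],(289,159),4,(400,300))
    for n in d:
        s=d[n]; hsv=cv2.cvtColor(s["pixels"],cv2.COLOR_RGB2HSV); m=cv2.inRange(hsv,(4,110,120),(18,255,255))
        for c in cv2.findContours(m,cv2.RETR_EXTERNAL,cv2.CHAIN_APPROX_NONE)[0]:
            if cv2.contourArea(c)>300:
                w=back(s,c[:,0],.062)[:,:2]*1000; r=cv2.minAreaRect(w.astype(np.float32)); print(n,"pad",r)
    # box lid top z=.132: x from -.0535 to .0375
    B=nat([(97,25),(308,29),(303,183),(92,177)],(208,115),5,(0,0))
    b=fit("box",[(t,[(.0375,.0625,.132),(.0375,-.0625,.132),(-.0535,-.0625,.132),(-.0535,.0625,.132)],B)],[.7,0,0])
    S=nat([(565,0),(697,45),(618,190),(481,133)],(258,172),5,(400,0))
    b=fit("box2",[(d["scene"],[(-.0535,.0625,.132),(.0375,.0625,.132),(.0375,-.0625,.132),(-.0535,-.0625,.132)][:0]+[(.0375,-.0625,.132),(-.0535,-.0625,.132),(-.0535,.0625,.132)],S[[1,2,3]])],[.7,0,0])
    M=nat([(174,234),(218,238),(150,250),(243,255)],(208,115),5,(0,0))
    w=back(t,M,.012); print("plate pts",w.round(4)); 
    b2=nat([(147,258),(240,263)],(208,115),5,(0,0)); print("bottom",back(t,b2,0).round(4))
    l=nat([(114,202),(136,204),(267,208),(292,205)],(208,115),5,(0,0)); print("lips",back(t,l,.022).round(4))
E
python3 fit.py
```

```text
loc_base [0.5239 0.3236] deg 8.15 res [-0.4 -0.5  0.2 -0.6  0.2  0.6  0.   0.5]
pad_top [ 0.529 -0.284] deg 4.04 res [ 0.1 -0.2 -0.2 -0.2 -0.1  0.3  0.1  0.1]
scene pad ((529.77978515625, -287.3817443847656), (130.57423400878906, 70.46621704101562), 3.870100736618042)
top pad ((529.3703002929688, -283.8677978515625), (127.12921905517578, 67.91590118408203), 4.115920066833496)
box [ 0.7083 -0.0092] deg -1.44 res [-0.4 -0.1  0.3  0.2  0.7 -0.1 -0.5  0. ]
box2 [ 0.6958 -0.0165] deg 97.29 res [-0.   4.6  8.9 -1.2 -5.5 -0.2]
plate pts [[ 0.6482  0.0082  0.012 ]
 [ 0.6456 -0.0198  0.012 ]
 [ 0.6378  0.0234  0.012 ]
 [ 0.6346 -0.0357  0.012 ]]
bottom [[ 0.6349  0.0257  0.    ]
 [ 0.6317 -0.034   0.    ]]
lips [[ 0.6667  0.0461  0.022 ]
 [ 0.6654  0.0321  0.022 ]
 [ 0.6629 -0.0508  0.022 ]
 [ 0.6649 -0.0666  0.022 ]]
```

```bash
cat >> h.py <<'E'
def Rt(yaw,tilt=0,flip=False):
    # tool pointing down, z leaning toward +x(yawed) by tilt; y along yawed y
    z=np.array([np.sin(tilt),0,-np.cos(tilt)]); y=np.array([0,-1. if flip else 1.,0]); x=np.cross(y,z)
    return R.from_euler("z",yaw)*R.from_matrix(np.c_[x,y,z])
def go(st,pos,rot):
    r0=R.from_rotvec(st["tool_rot"]); s=r0.inv().apply(np.array(pos)-st["tool_pos"])/.8
    a=np.degrees((r0.inv()*rot).as_rotvec())/60
    print("step",np.r_[s,a].round(4).tolist(),"| mm",round(np.linalg.norm(s)*800,1),"deg",round(np.linalg.norm(a)*60,1))
def W(p,P): c,s=np.cos(p[2]),np.sin(p[2]); return np.array([p[0]+c*P[0]-s*P[1],p[1]+s*P[0]+c*P[1]])
E
python3 - <<'E'
from h import *
from workcell import manip
st=manip.state(); print(R.from_rotvec(st["tool_rot"]).as_matrix().round(2))
r=np.radians
for fl in (0,1): go(st,[.585,-.005,.115],Rt(r(-3.5),r(30),fl))
import pickle; t=pickle.load(open("s0.pkl","rb"))["top"]
print(back(t,[[92,190],[200,235],[180,123]],0))
E
```

```text
[[-0.93  0.36 -0.  ]
 [ 0.36  0.93 -0.  ]
 [ 0.   -0.   -1.  ]]
step [-0.6837, -0.5518, 0.1661, -0.0792, -0.4965, -0.2895] | mm 715.3 deg 34.8
step [-0.6837, -0.5518, 0.1661, -0.7026, 0.1121, 2.619] | mm 715.3 deg 162.8
[[0.55735843 0.48663829 0.        ]
 [0.4155974  0.14031806 0.        ]
 [0.77821679 0.21258165 0.        ]]
```

{"fn": "drive_tool", "kwargs": {"steps": [[-0.684, -0.552, 0.1, -0.079, -0.497, -0.29], [-0.684, -0.552, 0.1, -0.079, -0.497, -0.29], [-0.684, -0.552, 0.1, -0.079, -0.497, -0.29], [-0.684, -0.552, 0.1, -0.079, -0.497, -0.29], [-0.684, -0.552, 0.1, -0.079, -0.497, -0.29], [-0.684, -0.552, 0.1, -0.079, -0.497, -0.29], [-0.684, -0.552, 0.1, -0.079, -0.497, -0.29], [-0.684, -0.552, 0.1, -0.079, -0.497, -0.29]], "fingers": -1, "squeeze": 30}}

```text
time: 0.9
tool_pos: [0.4338, 0.259, 0.2027]
tool_rot: [0.079, 2.615, -0.02]
force: [0.1, 0.5, -0.1]
opening: 0.0857
grasp_force: 0.0
```

```bash
python3 - <<'E'
from h import *
from workcell import manip
st=manip.state(); r=np.radians
go(st,[.585,-.005,.115],Rt(r(-3.5),r(30)))
E
```

```text
step [-0.1255, -0.3183, 0.1991, 0.0015, 0.0016, 0.0005] | mm 316.6 deg 0.1
```

{"fn": "drive_tool", "kwargs": {"steps": [[-0.125, -0.318, 0.199, 0, 0, 0], [-0.125, -0.318, 0.199, 0, 0, 0], [-0.125, -0.318, 0.199, 0, 0, 0], [-0.125, -0.318, 0.199, 0, 0, 0], [-0.125, -0.318, 0.199, 0, 0, 0], [-0.125, -0.318, 0.199, 0, 0, 0], [-0.125, -0.318, 0.199, 0, 0, 0], [-0.125, -0.318, 0.199, 0, 0, 0]]}}

```text
time: 1.7
tool_pos: [0.5844, -0.0055, 0.114]
tool_rot: [0.085, 2.617, -0.021]
force: [-0.4, 0.8, -0.4]
opening: 0.0853
grasp_force: 0.0
```

```bash
python3 - <<'E'
from h import *
from workcell import manip
st=manip.state(); r=np.radians
print(st["tool_pos"])
go(st,[.632,-.006,.040],Rt(r(-3.5),r(30)))
s=manip.snapshot("top");c=manip.snapshot("scene")
cv2.imwrite("pics/m2.png",np.hstack([crop(s,(248,155),80,100,5),crop(c,(290,205),80,100,5)]))
print(proj(s,st["tool_pos"]),proj(c,st["tool_pos"]))
E
```

```text
[ 0.58441479 -0.0054894   0.11402678]
step [-0.0052, 0.0031, 0.1098, -0.0004, -0.0006, -0.0035] | mm 88.0 deg 0.2
[[246.36904933 175.75352755]] [[261.28271673 179.15276799]]
```

View pics/m2.png

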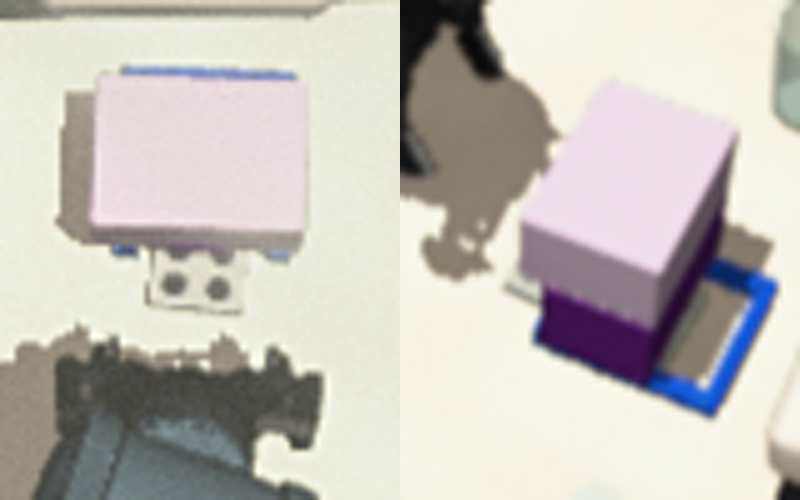

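The gripper straddles the plate's axis: the fingers span crop x 55–322, and the plate 147–243. The jaws appear about 1.5 mm further left than the camera model predicts, so I take the plate's y as about -0.0075. Nothing is in the way, so I'm moving in.

```bash
python3 - <<'E'
from h import *
from workcell import manip
go(manip.state(),[.632,-.0077,.036],Rt(np.radians(-3.5),np.radians(30)))
E
```

```text
step [-0.0035, -0.0024, 0.1154, 0.0013, -0.0001, -0.0006] | mm 92.4 deg 0.1
```

{"fn": "drive_tool", "kwargs": {"steps": [[-0.0035, -0.0024, 0.06, 0, 0, 0], [-0.0035, -0.0024, 0.09, 0, 0, 0], [-0.0035, -0.0024, 0.105, 0, 0, 0], [-0.0035, -0.0024, 0.115, 0, 0, 0], [-0.0035, -0.0024, 0.115, 0, 0, 0], [-0.0035, -0.0024, 0.115, 0, 0, 0]]}}

```text
time: 2.4
tool_pos: [0.6325, -0.0072, 0.0377]
tool_rot: [0.078, 2.615, -0.02]
force: [-1.1, -0.1, -0.6]
opening: 0.0853
grasp_force: 0.0
```

```bash
python3 - <<'E'
from h import *
from workcell import manip
st=manip.state(); print(st["tool_pos"].round(4),st["force"].round(1))
go(st,[.640,-.0077,.0225],Rt(np.radians(-3.5),np.radians(30)))
s=manip.snapshot("top");c=manip.snapshot("scene")
cv2.imwrite("pics/m3.png",np.hstack([crop(s,(248,155),80,100,5),crop(c,(290,195),80,100,5)]))
E
```

```text
[ 0.6325 -0.0072  0.0377] [-1.1 -0.1 -0.6]
step [0.0014, -0.0001, 0.0211, 0.0016, 0.002, 0.0008] | mm 16.9 deg 0.2
```

View pics/m3.png

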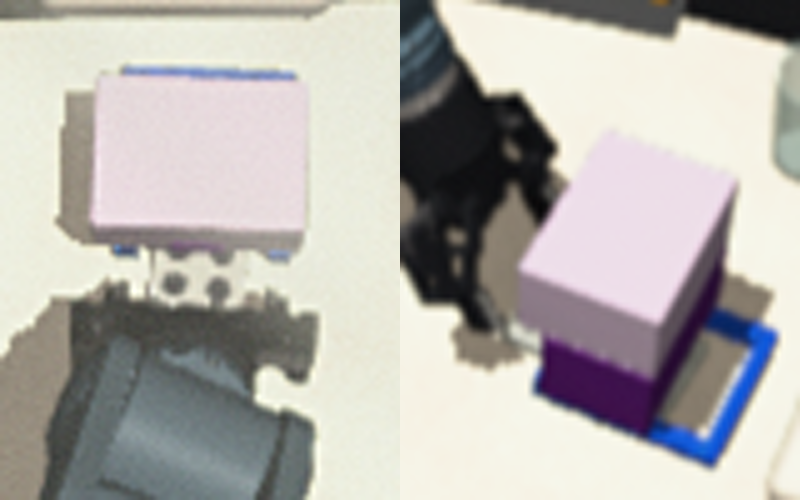

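The jaws are centred on the plate: crop centre about 195 against the plate's 196. I'll pre-close to about 68 mm up here, so that the fingertips' forward swing is mostly done before I go down.

{"fn": "drive_tool", "kwargs": {"steps": [[0, 0, 0, 0, 0, 0], [0, 0, 0, 0, 0, 0], [0, 0, 0, 0, 0, 0], [0, 0, 0, 0, 0, 0]], "fingers": -0.6}}

```text
time: 2.9
tool_pos: [0.6325, -0.0081, 0.0371]
tool_rot: [0.08, 2.615, -0.02]
force: [-0.5, -0.8, -0.2]
opening: 0.0684
grasp_force: 0.0
```

{"fn": "drive_tool", "kwargs": {"steps": [[0, 0, 0.007, 0, 0, 0], [0, 0, 0.013, 0, 0, 0], [0, 0, 0.0175, 0, 0, 0], [0, 0, 0.0175, 0, 0, 0]]}}

```text
time: 3.3
tool_pos: [0.6394, -0.0084, 0.0239]
tool_rot: [0.08, 2.617, -0.02]
force: [-0.8, -0.2, -0.1]
opening: 0.0683
grasp_force: 0.0
```

{"fn": "drive_tool", "kwargs": {"steps": [[0.0006, 0, 0.0011, 0, 0, 0], [0.0012, 0, 0.0022, 0, 0, 0], [0.0012, 0, 0.0022, 0, 0, 0]]}}

```text
time: 3.6
tool_pos: [0.6395, -0.0084, 0.0227]
tool_rot: [0.08, 2.616, -0.02]
force: [0.6, -0.9, 0.4]
opening: 0.0682
grasp_force: 0.0
```

{"fn": "drive_tool", "kwargs": {"steps": [[0.0006, 0, 0.0011, 0, 0, 0], [0.0012, 0, 0.0022, 0, 0, 0], [0.0012, 0, 0.0022, 0, 0, 0]]}}

```text
time: 3.9
tool_pos: [0.6396, -0.0084, 0.0207]
tool_rot: [0.08, 2.616, -0.02]
force: [-1.1, 0.3, 0.4]
opening: 0.0683
grasp_force: 0.0
```

{"fn": "drive_tool", "kwargs": {"steps": [[0.0006, 0, 0.0011, 0, 0, 0], [0.0012, 0, 0.0022, 0, 0, 0], [0.0012, 0, 0.0022, 0, 0, 0]]}}

```text
time: 4.2
tool_pos: [0.6396, -0.0084, 0.0186]
tool_rot: [0.08, 2.616, -0.02]
force: [0.6, -0.0, 0.7]
opening: 0.0681
grasp_force: 0.0
```

{"fn": "drive_tool", "kwargs": {"steps": [[0.0006, 0, 0.0011, 0, 0, 0], [0.0012, 0, 0.0022, 0, 0, 0], [0.0012, 0, 0.0022, 0, 0, 0]]}}

```text
time: 4.5
tool_pos: [0.6396, -0.0084, 0.0166]
tool_rot: [0.08, 2.616, -0.02]
force: [0.4, 0.5, 0.9]
opening: 0.0683
grasp_force: 0.0
```

{"fn": "drive_tool", "kwargs": {"steps": [[0, 0, 0, 0, 0, 0], [0, 0, 0, 0, 0, 0], [0, 0, 0, 0, 0, 0], [0, 0, 0, 0, 0, 0], [0, 0, 0, 0, 0, 0]], "fingers": 1, "squeeze": 40}}

```text
time: 5.0
tool_pos: [0.6397, -0.0083, 0.017]
tool_rot: [0.08, 2.616, -0.02]
force: [-3.4, 1.0, 5.0]
opening: 0.0587
grasp_force: 42.5
```

```bash
python3 - <<'E'
from h import *
from workcell import manip
st=manip.state(); print(st["tool_pos"].round(4),st["force"].round(1),st["wrist_torque"].round(2))
r0=R.from_rotvec(st["tool_rot"]); a=np.radians(-1.3)
print((r0.inv().apply([-np.cos(a),-np.sin(a),0])*.12/.8).round(4))
E
```

```text
[ 0.6397 -0.0083  0.017 ] [-3.4  1.   5. ] [0.25 0.41 0.03]
[ 0.1297 -0.0057 -0.0751]
```

{"fn": "drive_tool", "kwargs": {"steps": [[0.006, -0.0003, -0.0035, 0, 0, 0], [0.014, -0.0006, -0.0081, 0, 0, 0], [0.024, -0.001, -0.0139, 0, 0, 0], [0.034, -0.0015, -0.0197, 0, 0, 0]]}}

```text
time: 5.4
tool_pos: [0.6078, -0.0078, 0.0171]
tool_rot: [0.08, 2.615, -0.02]
force: [3.1, -0.5, 0.4]
opening: 0.0587
grasp_force: 44.3
```

{"fn": "drive_tool", "kwargs": {"steps": [[0.012, -0.0005, -0.0069, 0, 0, 0], [0.025, -0.0011, -0.0145, 0, 0, 0], [0.04, -0.0018, -0.0231, 0, 0, 0], [0.055, -0.0024, -0.0318, 0, 0, 0], [0.07, -0.0031, -0.0405, 0, 0, 0], [0.085, -0.0037, -0.0492, 0, 0, 0], [0.1, -0.0044, -0.0579, 0, 0, 0], [0.1, -0.0044, -0.0579, 0, 0, 0]]}}

```text
time: 6.2
tool_pos: [0.5141, -0.0054, 0.017]
tool_rot: [0.08, 2.616, -0.02]
force: [-4.4, -0.8, 9.1]
opening: 0.0588
grasp_force: 45.4
```

```bash
python3 - <<'E'
from h import *
from workcell import manip
st=manip.state(); print(st["tool_pos"].round(4),st["force"].round(1))
s=manip.snapshot("top");c=manip.snapshot("scene")
cv2.imwrite("pics/m4.png",np.hstack([crop(s,(248,165),80,120,5),crop(c,(285,195),80,120,5)]))
E
```

```text
[ 0.5141 -0.0054  0.017 ] [-4.4 -0.8  9.1]
```

View pics/m4.png

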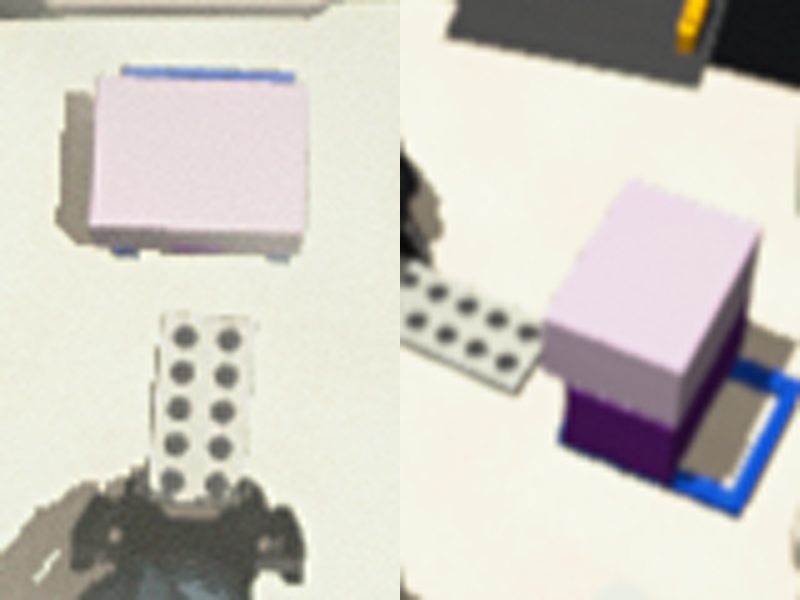

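The plate is fully out with all ten marks visible (crop (152–252, 313–500)). The box and stand look just as they did before. I'll let go, back off and regrip it at its centre from above.

{"fn": "drive_tool", "kwargs": {"steps": [[0, 0, 0, 0, 0, 0], [0, 0, 0, 0, 0, 0], [0, 0, 0, 0, 0, 0], [0, 0, -0.04, 0, 0, 0], [0, 0, -0.1, 0, 0, 0], [0, 0, -0.14, 0, 0, 0], [0, 0, -0.14, 0, 0, 0]], "fingers": -1}}

```text
time: 7.0
tool_pos: [0.4613, -0.0028, 0.1188]
tool_rot: [0.078, 2.605, -0.024]
force: [1.2, -0.2, 0.3]
opening: 0.0854
grasp_force: 0.0
```

```bash
python3 - <<'E'
from fit import *
from workcell import manip
D=nat([(184,336),(229,339),(182,374),(226,377),(179,408),(222,411),(176,444),(219,447),(172,482),(216,485)],(208,105),5,(0,0))
w=back(t,D,.012); c=w.mean(0); dx=(w[:2]-w[8:]).mean(0); yaw=np.arctan2(dx[1],dx[0]); print(c,np.degrees(yaw))
st=manip.state()
print(st["tool_pos"]);go(st,[c[0],c[1]-.0013,.10],Rt(yaw))
E
```

```text
[ 0.56704543 -0.00883361  0.012     ] -4.740498028838407
[ 0.46125257 -0.00284702  0.1187545 ]
step [-0.1021, -0.0011, 0.0878, 0.004, 0.511, 0.0213] | mm 107.7 deg 30.7
```

{"fn": "drive_tool", "kwargs": {"steps": [[-0.102, -0.001, 0.088, 0, 0.511, 0.02], [-0.102, -0.001, 0.088, 0, 0.511, 0.02], [-0.102, -0.001, 0.088, 0, 0.511, 0.02], [-0.102, -0.001, 0.088, 0, 0.511, 0.02], [-0.102, -0.001, 0.088, 0, 0.511, 0.02], [-0.102, -0.001, 0.088, 0, 0.511, 0.02]], "fingers": -0.75}}

```text
time: 7.6
tool_pos: [0.5646, -0.0091, 0.0917]
tool_rot: [-0.125, -3.128, -0.012]
force: [-0.4, -0.3, 0.1]
opening: 0.0745
grasp_force: 0.0
```

```bash
python3 - <<'E'
from h import *
from workcell import manip
st=manip.state(); print(st["tool_pos"],st["opening"])
go(st,[.567,-.0101,.016],Rt(np.radians(-4.7)))
E
```

```text
[ 0.56461636 -0.0091246   0.09170215] 0.07454017955768832
step [-0.0042, -0.0017, 0.0946, 0.0068, -0.011, 0.0019] | mm 75.7 deg 0.8
```

{"fn": "drive_tool", "kwargs": {"steps": [[-0.004, -0.0017, 0.05, 0.007, -0.011, 0], [-0.004, -0.0017, 0.08, 0.007, -0.011, 0], [-0.004, -0.0017, 0.0946, 0.007, -0.011, 0], [-0.004, -0.0017, 0.0946, 0.007, -0.011, 0]]}}

```text
time: 8.0
tool_pos: [0.5651, -0.0101, 0.0161]
tool_rot: [-0.127, -3.137, 0.0]
force: [0.0, -0.1, -0.5]
opening: 0.0751
grasp_force: 0.0
```

{"fn": "drive_tool", "kwargs": {"steps": [[0, 0, 0, 0, 0, 0], [0, 0, 0, 0, 0, 0], [0, 0, 0, 0, 0, 0], [0, 0, 0, 0, 0, 0]], "fingers": 1, "squeeze": 40}}

```text
time: 8.4
tool_pos: [0.5688, -0.0108, 0.0195]
tool_rot: [0.126, 3.136, -0.002]
force: [-1.5, 0.3, 6.2]
opening: 0.0582
grasp_force: 44.0
```

{"fn": "drive_tool", "kwargs": {"steps": [[0, 0, -0.03, 0, 0, 0], [0, 0, -0.08, 0, 0, 0], [0, 0, -0.12, 0, 0, 0], [0, 0, -0.12, 0, 0, 0]]}}

```text
time: 8.8
tool_pos: [0.5711, -0.0111, 0.1193]
tool_rot: [0.126, 3.128, -0.004]
force: [1.5, -0.3, -1.5]
opening: 0.0581
grasp_force: 44.4
```

```bash
python3 - <<'E'
from h import *
from workcell import manip
st=manip.state()
loc=(.5239,.3223,np.radians(8.15)); seat=W(loc,(.015,.010)); pre=W((*seat,loc[2]),(-.010,-.008)); print("seat",seat,"pre",pre)
go(st,[*pre,.10],Rt(loc[2]))
E
```

```text
seat [0.53733085 0.33432548] pre [0.52856597 0.32498863]
step [0.0871, 0.4146, 0.0222, -0.0034, 0.0108, -0.2127] | mm 339.4 deg 12.8
```

{"fn": "drive_tool", "kwargs": {"steps": [[0.087, 0.4146, 0.022, -0.003, 0.011, -0.2127], [0.087, 0.4146, 0.022, -0.003, 0.011, -0.2127], [0.087, 0.4146, 0.022, -0.003, 0.011, -0.2127], [0.087, 0.4146, 0.022, -0.003, 0.011, -0.2127], [0.087, 0.4146, 0.022, -0.003, 0.011, -0.2127], [0.087, 0.4146, 0.022, -0.003, 0.011, -0.2127], [0.087, 0.4146, 0.022, -0.003, 0.011, -0.2127], [0.087, 0.4146, 0.022, -0.003, 0.011, -0.2127]]}}

```text
time: 9.6
tool_pos: [0.5226, 0.3296, 0.0939]
tool_rot: [0.231, -3.12, -0.004]
force: [-0.9, -1.4, -2.0]
opening: 0.0587
grasp_force: 44.5
```

```bash
python3 - <<'E'
from h import *
from workcell import manip
s=manip.snapshot("top");c=manip.snapshot("scene")
st=manip.state(); print(st["tool_pos"],st["force"])
p=proj(c,[.53,.33,.05])[0]; print(p)
cv2.imwrite("pics/m5.png",np.hstack([crop(s,(143,201),100,120,4),crop(c,p,100,120,4)]))
go(st,[.5286,.325,.035],Rt(np.radians(8.15)))
E
```

```text
[0.52369198 0.32610417 0.09416202] [ 0.18523299 -0.13918241 -1.93214246]
[285.681474   125.20225233]
step [-0.0068, -0.0024, 0.0739, 0.0022, -0.0121, 0.0018] | mm 59.4 deg 0.7
```

View pics/m5.png

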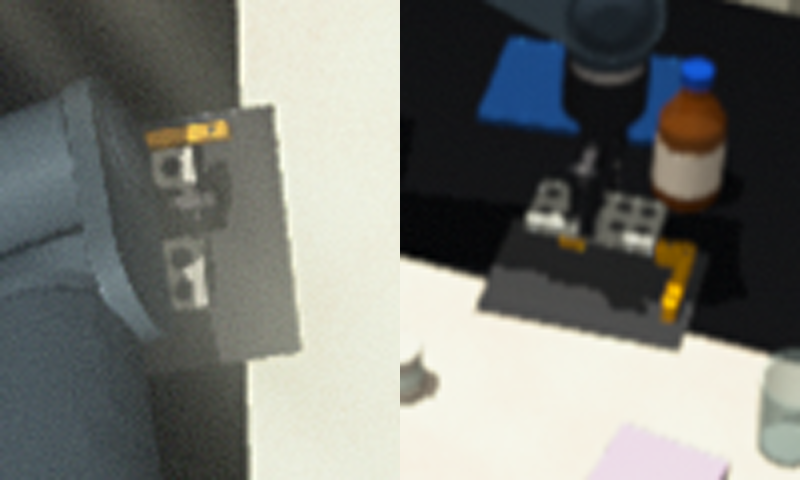

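The plate hangs level above the locator base, left of the end fence and clear of the amber bottle. Lowering.

{"fn": "drive_tool", "kwargs": {"steps": [[-0.007, -0.0024, 0.03, 0.002, -0.012, 0], [-0.007, -0.0024, 0.06, 0.002, -0.012, 0], [-0.007, -0.0024, 0.074, 0.002, -0.012, 0], [-0.007, -0.0024, 0.074, 0.002, -0.012, 0], [-0.007, -0.0024, 0.074, 0.002, -0.012, 0]]}}

```text
time: 10.2
tool_pos: [0.5307, 0.3242, 0.037]
tool_rot: [-0.221, 3.131, 0.002]
force: [0.4, -0.3, -2.6]
opening: 0.0581
grasp_force: 44.5
```

{"fn": "drive_tool", "kwargs": {"steps": [[0, 0, 0.003, 0, 0, 0], [0, 0, 0.006, 0, 0, 0], [0, 0, 0.0085, 0, 0, 0], [0, 0, 0.0085, 0, 0, 0]]}}

```text
time: 10.6
tool_pos: [0.5301, 0.3247, 0.0299]
tool_rot: [-0.223, 3.131, 0.002]
force: [0.7, 0.8, -2.1]
opening: 0.0581
grasp_force: 44.5
```

{"fn": "drive_tool", "kwargs": {"steps": [[0, 0, 0.0025, 0, 0, 0], [0, 0, 0.005, 0, 0, 0], [0, 0, 0.005, 0, 0, 0], [0, 0, 0.005, 0, 0, 0]]}}

```text
time: 11.0
tool_pos: [0.5302, 0.3247, 0.0258]
tool_rot: [-0.223, 3.132, 0.002]
force: [0.6, -0.3, -1.8]
opening: 0.0583
grasp_force: 44.5
```

{"fn": "drive_tool", "kwargs": {"steps": [[0, 0, 0.0012, 0, 0, 0], [0, 0, 0.0025, 0, 0, 0], [0, 0, 0.0025, 0, 0, 0]]}}

```text
time: 11.3
tool_pos: [0.5301, 0.3247, 0.0237]
tool_rot: [-0.223, 3.132, 0.002]
force: [-0.8, -0.2, -2.1]
opening: 0.0585
grasp_force: 44.5
```

{"fn": "drive_tool", "kwargs": {"steps": [[0, 0, 0.0012, 0, 0, 0], [0, 0, 0.0022, 0, 0, 0], [0, 0, 0.0022, 0, 0, 0]]}}

```text
time: 11.6
tool_pos: [0.5304, 0.3248, 0.0236]
tool_rot: [-0.223, 3.132, 0.001]
force: [-4.7, -1.5, 7.6]
opening: 0.0584
grasp_force: 45.5
```

{"fn": "drive_tool", "kwargs": {"steps": [[0, 0, 0.0012, 0, 0, 0], [0, 0, 0.0019, 0, 0, 0], [0, 0, 0.0019, 0, 0, 0]]}}

```text
time: 11.9
tool_pos: [0.5304, 0.3248, 0.0235]
tool_rot: [-0.224, 3.133, 0.0]
force: [-9.2, -4.7, 17.4]
opening: 0.058
grasp_force: 46.6
```

{"fn": "drive_tool", "kwargs": {"steps": [[0, 0, -0.003, 0, 0, 0], [0, 0.004, -0.003, 0, 0, 0], [0, 0.007, -0.003, 0, 0, 0], [0, 0.007, -0.003, 0, 0, 0]]}}

```text
time: 12.3
tool_pos: [0.5302, 0.3305, 0.0236]
tool_rot: [-0.223, 3.13, 0.002]
force: [-0.5, -2.3, 4.6]
opening: 0.0584
grasp_force: 45.1
```

{"fn": "drive_tool", "kwargs": {"steps": [[0, 0.0015, 0, 0, 0, 0], [0, 0.0025, 0, 0, 0, 0], [0, 0.0025, 0, 0, 0, 0]]}}

```text
time: 12.6
tool_pos: [0.5299, 0.3322, 0.0236]
tool_rot: [-0.223, 3.13, 0.001]
force: [1.3, -3.3, 6.5]
opening: 0.0581
grasp_force: 45.2
```

{"fn": "drive_tool", "kwargs": {"steps": [[0, 0.0015, -0.0003, 0, 0, 0], [0, 0.0025, -0.0006, 0, 0, 0], [0, 0.0025, -0.0006, 0, 0, 0]]}}

```text
time: 12.9
tool_pos: [0.5292, 0.3343, 0.0236]
tool_rot: [-0.223, 3.131, 0.002]
force: [1.5, -3.0, 3.6]
opening: 0.0582
grasp_force: 45.0
```

{"fn": "drive_tool", "kwargs": {"steps": [[0, 0.0012, 0, 0, 0, 0], [0, 0.002, 0, 0, 0, 0], [0, 0.002, 0, 0, 0, 0]]}}

```text
time: 13.2
tool_pos: [0.5292, 0.3346, 0.0236]
tool_rot: [-0.225, 3.131, -0.002]
force: [3.1, -8.4, 4.6]
opening: 0.0583
grasp_force: 45.1
```

{"fn": "drive_tool", "kwargs": {"steps": [[0, 0.0015, 0, 0, 0, 0], [0, 0.0015, 0, 0, 0, 0], [-0.004, 0.0015, 0, 0, 0, 0], [-0.006, 0.0015, 0, 0, 0, 0], [-0.006, 0.0015, 0, 0, 0, 0]]}}

```text
time: 13.7
tool_pos: [0.5297, 0.3349, 0.0234]
tool_rot: [0.227, -3.124, 0.009]
force: [-14.4, -17.3, 21.4]
opening: 0.0584
grasp_force: 46.8
```

{"fn": "drive_tool", "kwargs": {"steps": [[-0.0015, 0, 0, 0, 0, 0], [-0.0025, 0, 0, 0, 0, 0], [-0.0025, 0, 0, 0, 0, 0]]}}

```text
time: 14.0
tool_pos: [0.5299, 0.335, 0.0234]
tool_rot: [0.227, -3.119, 0.011]
force: [-20.1, -19.1, 26.9]
opening: 0.0583
grasp_force: 47.3
```

Both directions are blocked now (about 19 N each). I'll relax, release, lift off and look.

{"fn": "drive_tool", "kwargs": {"steps": [[0.004, -0.002, -0.002, 0, 0, 0], [0.004, -0.002, -0.002, 0, 0, 0]]}}

```text
time: 14.2
tool_pos: [0.5297, 0.3346, 0.0236]
tool_rot: [0.225, -3.13, 0.002]
force: [-3.1, -6.1, 3.1]
opening: 0.0586
grasp_force: 45.0
```

{"fn": "drive_tool", "kwargs": {"steps": [[0, 0, 0, 0, 0, 0], [0, 0, 0, 0, 0, 0], [0, 0, -0.05, 0, 0, 0], [0, 0, -0.1, 0, 0, 0], [0, 0, -0.15, 0, 0, 0], [0.1, -0.06, -0.2, 0, 0, 0], [0.2, -0.18, -0.2, 0, 0, 0], [0.2, -0.18, -0.2, 0, 0, 0]], "fingers": -0.75}}

```text
time: 15.0
tool_pos: [0.4357, 0.2271, 0.177]
tool_rot: [-0.225, 3.13, 0.004]
force: [0.3, 0.0, 0.4]
opening: 0.0751
grasp_force: 0.0
```

```bash
python3 - <<'E'
from h import *
from workcell import manip
import pickle
s=manip.snapshot("top");c=manip.snapshot("scene")
pickle.dump({"top":s,"scene":c},open("s1.pkl","wb"))
st=manip.state(); print(st["tool_pos"],st["tool_rot"])
cv2.imwrite("pics/m6.png",np.hstack([crop(s,(147,200),80,100,5),crop(c,(286,130),80,100,5)]))
E
```

```text
[0.43232462 0.22503947 0.17502014] [ 2.19657856e-01 -3.13290915e+00 -1.75078993e-03]
```

View pics/m6.png

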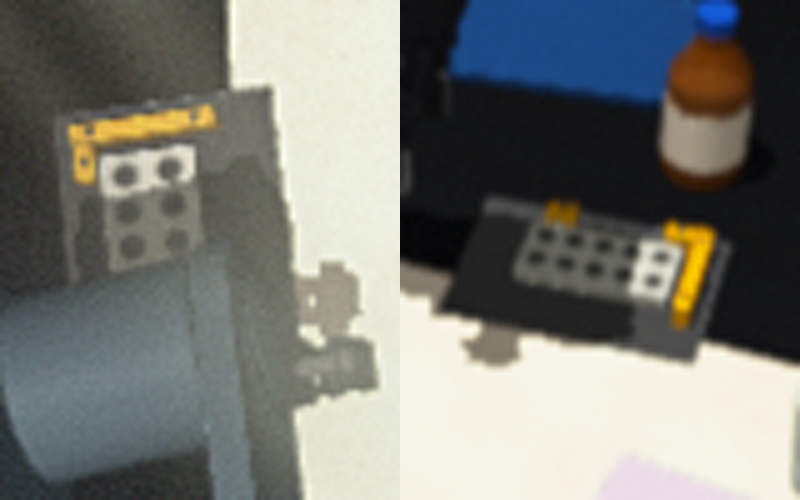

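The plate sits on the base near both fences: scene crop marks at (546,235)–(653,280), end fence at (690,270). I'll measure the seating numerically.

```bash
python3 - <<'E'
from fit import *
d=pickle.load(open("s1.pkl","rb")); c=d["scene"]; t=d["top"]
D=nat([(546,235),(574,240),(602,246),(629,251),(658,256),(536,258),(565,263),(594,269),(622,275),(653,280)],(246,80),5,(400,0))
D=D.astype(np.float32)
# refine dots: local darkest centroid
g=cv2.GaussianBlur(cv2.cvtColor(c["pixels"],cv2.COLOR_RGB2GRAY),(0,0),.6).astype(float)
def ref(p,r=2):
    x,y=np.round(p).astype(int); w=g[y-r:y+r+1,x-r:x+r+1]; m=np.clip(np.percentile(w,60)-w,0,None); Y,X=np.mgrid[-r:r+1,-r:r+1]
    return [x+(m*X).sum()/m.sum(),y+(m*Y).sum()/m.sum()]
D2=np.array([ref(p) for p in D]); 
for Q in (D,D2):
    w=back(c,Q,.016)[:,:2]; a=w[:5];b=w[5:]
    f1=np.polyfit(a[:,0],a[:,1],1)[0];f2=np.polyfit(b[:,0],b[:,1],1)[0]
    print("plate c",w.mean(0).round(4),"yaw",np.degrees(np.arctan([f1,f2])).round(2),"pitch",np.linalg.norm(a[4]-a[0])/4)
T=nat([(126,176),(169,168),(128,211),(172,203),(133,246),(177,240)],(107,150),5,(0,0)); w=back(t,T,.016)[:,:2]
print("top dots",w.round(4)); e=w[4:]-w[:2]; print(np.degrees(np.arctan2(-e[:,1],-e[:,0])))
# 1st col mid + ~48mm back
# plate top corners & fence edges, top cam
P=nat([(100,156),(193,146)],(107,150),5,(0,0)); wp=back(t,P,.016)[:,:2]
F=nat([(94,145),(215,128)],(107,150),5,(0,0)); wf=back(t,F,.026)[:,:2]
print("plate end",wp.round(4),"fence",wf.round(4))
u=(wf[1]-wf[0])/np.linalg.norm(wf[1]-wf[0]); n=np.array([-u[1],u[0]]); print("gap mm",((wp-wf[0])@n*1000).round(1),"fence yaw",np.degrees(np.arctan2(u[0],-u[1])))
ws=back(t,nat([(95,150),(95,182)],(107,150),5,(0,0)),.026)[:,:2]; print("side block edge",ws.round(4),"plate left",back(t,nat([(101,158),(104,195)],(107,150),5,(0,0)),.016)[:,:2].round(4))
E
```

```text
plate c [0.5276 0.3345] yaw [8.61 8.63] pitch 0.022365037645168718
plate c [0.5275 0.335 ] yaw [9.17 7.41] pitch 0.023175737679260917
top dots [[0.5719 0.3558]
 [0.577  0.329 ]
 [0.5497 0.3535]
 [0.5548 0.3262]
 [0.5276 0.3494]
 [0.5314 0.3221]]
[8.14976427 8.58614363]
plate end [[0.5846 0.3727]
 [0.591  0.3144]] fence [[0.59   0.3735]
 [0.6009 0.2983]]
gap mm [-5.4 -7.4] fence yaw 8.21821399328176
side block edge [[0.5868 0.3728]
 [0.5666 0.3718]] plate left [[0.5833 0.372 ]
 [0.5598 0.3691]]
```

The plate is flush in y and its yaw is about right, but the end gap is about 6–8 mm. It had stuck by friction under the down- and side-load. I'll push the free end in with shut fingers.

```bash
python3 - <<'E'
from h import *
from workcell import manip
go(manip.state(),[.443,.3223,.07],Rt(np.radians(8.2)))
E
```

```text
step [-0.0303, 0.1184, 0.1314, 0.0011, -0.0009, -0.003] | mm 143.5 deg 0.2
```

{"fn": "drive_tool", "kwargs": {"steps": [[-0.03, 0.1184, 0.131, 0, 0, 0], [-0.03, 0.1184, 0.131, 0, 0, 0], [-0.03, 0.1184, 0.131, 0, 0, 0], [-0.03, 0.1184, 0.131, 0, 0, 0], [-0.03, 0.1184, 0.131, 0, 0, 0], [-0.03, 0.1184, 0.131, 0, 0, 0]], "fingers": 1, "squeeze": 20}}

```text
time: 15.7
tool_pos: [0.4483, 0.3249, 0.0731]
tool_rot: [-0.222, 3.129, 0.004]
force: [-1.0, -0.1, 0.5]
opening: 0.0002
grasp_force: 0.0
```

```bash
python3 - <<'E'
from h import *
from workcell import manip
st=manip.state();print(st["opening"],st["tool_pos"]);go(st,[.443,.3223,.026],Rt(np.radians(8.2)))
E
```

```text
0.00015701268527343147 [0.44833533 0.32493425 0.07310752]
step [0.0074, -0.0024, 0.0588, 0.0019, 0.0049, -0.0012] | mm 47.5 deg 0.3
```

{"fn": "drive_tool", "kwargs": {"steps": [[0.002, -0.001, 0.03, 0, 0, 0], [0.002, -0.001, 0.05, 0, 0, 0], [0.002, -0.001, 0.057, 0, 0, 0], [0.002, -0.001, 0.057, 0, 0, 0], [0.002, -0.001, 0.057, 0, 0, 0]]}}

```text
time: 16.2
tool_pos: [0.4465, 0.3238, 0.0269]
tool_rot: [-0.222, 3.13, 0.003]
force: [-0.2, 0.0, -0.5]
opening: -0.0001
grasp_force: 0.0
```

{"fn": "drive_tool", "kwargs": {"steps": [[-0.005, 0, 0.002, 0, 0, 0], [-0.01, 0, 0.002, 0, 0, 0], [-0.014, 0, 0.002, 0, 0, 0], [-0.018, 0, 0.002, 0, 0, 0], [-0.018, 0, 0.002, 0, 0, 0]]}}

```text
time: 16.7
tool_pos: [0.4606, 0.3258, 0.0246]
tool_rot: [-0.223, 3.131, 0.002]
force: [0.1, -0.1, 0.3]
opening: 0.0004
grasp_force: 0.0
```

{"fn": "drive_tool", "kwargs": {"steps": [[-0.0015, 0, 0, 0, 0, 0], [-0.003, 0, 0, 0, 0, 0], [-0.003, 0, 0, 0, 0, 0]]}}

```text
time: 17.0
tool_pos: [0.4624, 0.3261, 0.0244]
tool_rot: [-0.223, 3.132, 0.002]
force: [-0.6, 0.3, -0.0]
opening: 0.0002
grasp_force: 0.4
```

{"fn": "drive_tool", "kwargs": {"steps": [[-0.0015, 0, 0, 0, 0, 0], [-0.003, 0, 0, 0, 0, 0], [-0.003, 0, 0, 0, 0, 0]]}}

```text
time: 17.3
tool_pos: [0.4651, 0.3264, 0.0244]
tool_rot: [-0.223, 3.131, 0.002]
force: [-0.2, 0.2, 0.1]
opening: 0.0003
grasp_force: 0.2
```

{"fn": "drive_tool", "kwargs": {"steps": [[-0.0015, 0, 0, 0, 0, 0], [-0.003, 0, 0, 0, 0, 0], [-0.003, 0, 0, 0, 0, 0]]}}

```text
time: 17.6
tool_pos: [0.4675, 0.3268, 0.0245]
tool_rot: [-0.223, 3.131, 0.002]
force: [-0.5, 0.1, 0.6]
opening: 0.0001
grasp_force: 0.2
```

{"fn": "drive_tool", "kwargs": {"steps": [[-0.0015, 0, 0, 0, 0, 0], [-0.003, 0, 0, 0, 0, 0], [-0.003, 0, 0, 0, 0, 0]]}}

```text
time: 17.9
tool_pos: [0.468, 0.3268, 0.0243]
tool_rot: [0.223, -3.131, -0.0]
force: [-6.9, -1.1, 5.0]
opening: 0.0001
grasp_force: 3.7
```

{"fn": "drive_tool", "kwargs": {"steps": [[-0.0015, 0, 0, 0, 0, 0], [-0.0015, 0, 0, 0, 0, 0], [0.004, 0, 0, 0, 0, 0], [0.02, 0, 0, 0, 0, 0], [0.02, 0, -0.04, 0, 0, 0], [0.02, 0, -0.06, 0, 0, 0]]}}

```text
time: 18.5
tool_pos: [0.454, 0.3251, 0.0742]
tool_rot: [-0.223, 3.129, 0.003]
force: [1.4, -0.1, 0.0]
opening: 0.0001
grasp_force: 0.0
```

```bash
python3 - <<'E'
from h import *
from workcell import manip
seat=(.5373,.3345,np.radians(8.2)); st=manip.state()
p=W(seat,(0,-.065)); print(p); go(st,[*p,.075],Rt(seat[2]))
E
```

```text
[0.54657088 0.27016454]
step [-0.1048, -0.0844, -0.0006, 0.0017, 0.0049, -0.0007] | mm 107.7 deg 0.3
```

{"fn": "drive_tool", "kwargs": {"steps": [[-0.1048, -0.0844, 0, 0, 0, 0], [-0.1048, -0.0844, 0, 0, 0, 0], [-0.1048, -0.0844, 0, 0, 0, 0], [-0.1048, -0.0844, 0, 0, 0, 0], [-0.1048, -0.0844, 0.03, 0, 0, 0], [-0.1048, -0.0844, 0.055, 0, 0, 0], [-0.1048, -0.0844, 0.063, 0, 0, 0], [-0.1048, -0.0844, 0.063, 0, 0, 0]]}}

```text
time: 19.3
tool_pos: [0.5448, 0.2706, 0.022]
tool_rot: [-0.225, 3.133, 0.002]
force: [-0.3, 0.6, 0.7]
opening: 0.0001
grasp_force: 0.0
```

{"fn": "drive_tool", "kwargs": {"steps": [[0, 0.005, 0, 0, 0, 0], [0, 0.01, 0, 0, 0, 0], [0, 0.015, 0, 0, 0, 0], [0, 0.018, 0, 0, 0, 0], [0, 0.018, 0, 0, 0, 0]]}}

```text
time: 19.8
tool_pos: [0.5442, 0.2846, 0.0223]
tool_rot: [-0.224, 3.131, 0.002]
force: [-0.3, -0.4, -0.3]
opening: -0.0
grasp_force: 0.0
```

{"fn": "drive_tool", "kwargs": {"steps": [[0, 0.0015, 0, 0, 0, 0], [0, 0.003, 0, 0, 0, 0], [0, 0.003, 0, 0, 0, 0]]}}

```text
time: 20.1
tool_pos: [0.5439, 0.2865, 0.0222]
tool_rot: [-0.223, 3.131, 0.002]
force: [0.0, -0.3, 0.6]
opening: -0.0001
grasp_force: 0.0
```

{"fn": "drive_tool", "kwargs": {"steps": [[0, 0.0015, 0, 0, 0, 0], [0, 0.003, 0, 0, 0, 0], [0, 0.003, 0, 0, 0, 0]]}}

```text
time: 20.4
tool_pos: [0.5436, 0.289, 0.0222]
tool_rot: [-0.223, 3.131, 0.002]
force: [0.0, -0.1, 0.1]
opening: -0.0005
grasp_force: 0.0
```

{"fn": "drive_tool", "kwargs": {"steps": [[0, 0.0015, 0, 0, 0, 0], [0, 0.003, 0, 0, 0, 0], [0, 0.003, 0, 0, 0, 0]]}}

```text
time: 20.7
tool_pos: [0.5433, 0.2914, 0.0222]
tool_rot: [-0.223, 3.131, 0.002]
force: [0.4, -0.9, 0.9]
opening: -0.0003
grasp_force: 0.0
```

{"fn": "drive_tool", "kwargs": {"steps": [[0, 0.0015, 0, 0, 0, 0], [0, 0.003, 0, 0, 0, 0], [0, 0.003, 0, 0, 0, 0]]}}

```text
time: 21.0
tool_pos: [0.5431, 0.2932, 0.0222]
tool_rot: [-0.223, 3.131, 0.0]
force: [1.0, -3.7, 0.1]
opening: 0.0004
grasp_force: 1.6
```

{"fn": "drive_tool", "kwargs": {"steps": [[0, 0.0022, 0, 0, 0, 0], [0, 0.0022, 0, 0, 0, 0]]}}

```text
time: 21.2
tool_pos: [0.5431, 0.2935, 0.0221]
tool_rot: [-0.224, 3.132, -0.004]
force: [1.0, -9.5, 1.0]
opening: -0.0
grasp_force: 4.8
```

{"fn": "drive_tool", "kwargs": {"steps": [[0, -0.008, 0, 0, 0, 0], [0, -0.02, 0, 0, 0, 0], [0, -0.02, -0.03, 0, 0, 0], [0, -0.02, -0.063, 0, 0, 0], [0, -0.02, -0.063, 0, 0, 0]]}}

```text
time: 21.7
tool_pos: [0.5476, 0.2801, 0.0767]
tool_rot: [-0.222, 3.124, 0.005]
force: [0.8, 0.3, 1.1]
opening: -0.0002
grasp_force: 0.0
```

```bash
python3 - <<'E'
from h import *
from workcell import manip
st=manip.state(); print(st["tool_pos"])
seat=(.5373,.3345,np.radians(8.2)); p=W(seat,(-.090,0)); print(p); go(st,[*p,.075],Rt(seat[2]))
E
```

```text
[0.54757816 0.28011102 0.07668273]
[0.44822014 0.3216634 ]
step [0.1156, 0.069, 0.0011, 0.0027, 0.0095, -0.0013] | mm 107.7 deg 0.6
```

Repeat the gentle x push. Contact should come at TCP x of about 0.468.

{"fn": "drive_tool", "kwargs": {"steps": [[0.1156, 0.071, 0, 0, 0, 0], [0.1156, 0.071, 0, 0, 0, 0], [0.1156, 0.071, 0, 0, 0, 0], [0.1156, 0.071, 0, 0, 0, 0], [0.1156, 0.071, 0.03, 0, 0, 0], [0.1156, 0.071, 0.055, 0, 0, 0], [0.1156, 0.071, 0.065, 0, 0, 0], [0.1156, 0.071, 0.065, 0, 0, 0]]}}

```text
time: 22.5
tool_pos: [0.4471, 0.3224, 0.0211]
tool_rot: [-0.221, 3.131, 0.002]
force: [-0.7, 0.0, 1.0]
opening: -0.0001
grasp_force: 0.3
```

{"fn": "drive_tool", "kwargs": {"steps": [[-0.005, 0, 0, 0, 0, 0], [-0.01, 0, 0, 0, 0, 0], [-0.015, 0, 0, 0, 0, 0], [-0.019, 0, 0, 0, 0, 0], [-0.019, 0, 0, 0, 0, 0]]}}

```text
time: 23.0
tool_pos: [0.4621, 0.3247, 0.021]
tool_rot: [-0.221, 3.13, 0.003]
force: [-0.4, -1.4, 3.6]
opening: 0.0002
grasp_force: 1.7
```

{"fn": "drive_tool", "kwargs": {"steps": [[0, 0, -0.003, 0, 0, 0], [-0.003, 0, -0.003, 0, 0, 0], [-0.006, 0, -0.003, 0, 0, 0], [-0.006, 0, -0.003, 0, 0, 0]]}}

```text
time: 23.4
tool_pos: [0.4656, 0.3255, 0.0229]
tool_rot: [-0.223, 3.131, 0.002]
force: [0.1, 0.5, -0.2]
opening: -0.0005
grasp_force: 0.0
```

{"fn": "drive_tool", "kwargs": {"steps": [[-0.0015, 0, 0, 0, 0, 0], [-0.003, 0, 0, 0, 0, 0], [-0.003, 0, 0, 0, 0, 0]]}}

```text
time: 23.7
tool_pos: [0.4677, 0.3259, 0.0229]
tool_rot: [-0.223, 3.131, 0.002]
force: [0.3, -0.4, -0.3]
opening: -0.0001
grasp_force: 0.0
```

{"fn": "drive_tool", "kwargs": {"steps": [[-0.0015, 0, 0, 0, 0, 0], [-0.003, 0, 0, 0, 0, 0], [-0.003, 0, 0, 0, 0, 0]]}}

```text
time: 24.0
tool_pos: [0.4682, 0.3259, 0.0225]
tool_rot: [0.223, -3.131, -0.0]
force: [-6.5, -1.5, 4.4]
opening: 0.0
grasp_force: 3.2
```

{"fn": "drive_tool", "kwargs": {"steps": [[0.005, 0, 0, 0, 0, 0], [0.03, 0, 0, 0, 0, 0], [0.05, 0, -0.03, 0, 0, 0], [0.1, -0.1, -0.1, 0, 0, 0], [0.15, -0.2, -0.1, 0, 0, 0], [0.15, -0.25, -0.1, 0, 0, 0], [0.15, -0.3, -0.1, 0, 0, 0]], "fingers": -0.75}}

```text
time: 24.7
tool_pos: [0.3887, 0.1343, 0.0967]
tool_rot: [-0.226, 3.129, 0.002]
force: [1.4, 0.2, -0.1]
opening: 0.0751
grasp_force: 0.0
```

```bash
python3 - <<'E'
from h import *
from workcell import manip
import pickle
s=manip.snapshot("top");c=manip.snapshot("scene")
pickle.dump({"top":s,"scene":c},open("s2.pkl","wb"))
st=manip.state(); print(st["tool_pos"],st["tool_rot"])
cv2.imwrite("pics/m7.png",np.hstack([crop(s,(145,195),66,80,6),crop(c,(292,132),66,80,6)]))
E
```

```text
[0.38980394 0.13144885 0.09680463] [-2.11265388e-01  3.12914489e+00  1.38805743e-04]
```

View pics/m7.png

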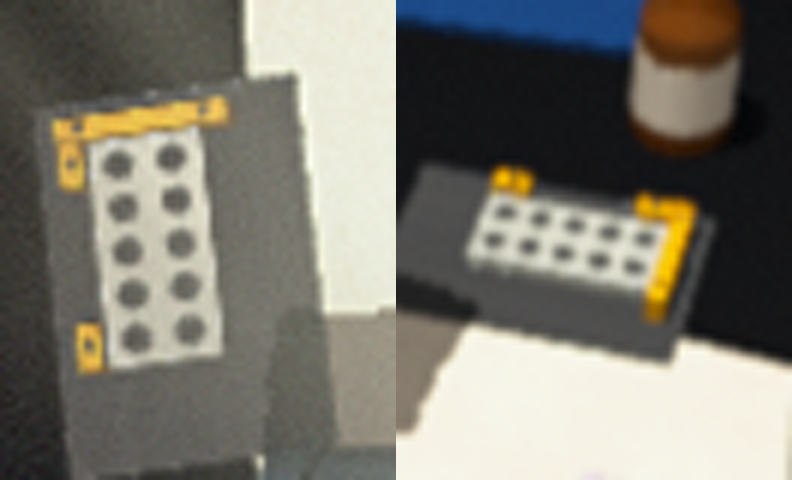

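The plate is seated: the end is flush to the end fence (top crop y≈135), and its side sits against both blocks with only the expected parallax. It's been let go, so now I pick it up.

```bash
python3 - <<'E'
from fit import *
from workcell import manip
st=manip.state(); t=pickle.load(open("s2.pkl","rb"))["top"]
D=nat([(118,164),(171,156),(123,206),(176,200),(128,250),(180,242),(132,293),(186,286),(137,337),(190,329)],(112,155),6,(0,0))
w=back(t,D,.016); e=(w[:2]-w[8:]).mean(0); print(w.mean(0),np.degrees(np.arctan2(e[1],e[0])))
go(st,[.538,.3343,.115],Rt(np.radians(8.2)))
E
```

```text
[0.53771352 0.33715979 0.016     ] 8.6075728752892
step [-0.2178, 0.2264, -0.0216, -0.0003, 0.0051, -0.0079] | mm 251.9 deg 0.6
```

{"fn": "drive_tool", "kwargs": {"steps": [[-0.2178, 0.2272, -0.022, 0, 0.005, -0.006], [-0.2178, 0.2272, -0.022, 0, 0.005, -0.006], [-0.2178, 0.2272, -0.022, 0, 0.005, -0.006], [-0.2178, 0.2272, -0.022, 0, 0.005, -0.006], [-0.2178, 0.2272, -0.022, 0, 0.005, -0.006], [-0.2178, 0.2272, -0.022, 0, 0.005, -0.006], [-0.2178, 0.2272, -0.022, 0, 0.005, -0.006], [-0.2178, 0.2272, -0.022, 0, 0.005, -0.006]]}}

```text
time: 25.6
tool_pos: [0.535, 0.3397, 0.1136]
tool_rot: [0.233, -3.129, -0.0]
force: [0.1, -0.1, -0.9]
opening: 0.0749
grasp_force: 0.0
```

```bash
python3 - <<'E'
from h import *
from workcell import manip
manip.snapshot("top"); st=manip.state(); print(st["tool_pos"]); go(st,[.538,.335,.0235],Rt(np.radians(8.3)))
E
```

```text
[0.53495682 0.33941483 0.11376012]
step [-0.0034, -0.0061, 0.1128, 0.0007, -0.0038, 0.0031] | mm 90.4 deg 0.3
```

{"fn": "drive_tool", "kwargs": {"steps": [[-0.002, -0.004, 0.05, 0, -0.004, 0.003], [-0.002, -0.004, 0.08, 0, -0.004, 0.003], [-0.002, -0.004, 0.088, 0, -0.004, 0.003], [-0.002, -0.004, 0.088, 0, -0.004, 0.003], [-0.002, -0.004, 0.088, 0, -0.004, 0.003]]}}

```text
time: 26.15
tool_pos: [0.5386, 0.3373, 0.0455]
tool_rot: [-0.227, 3.13, 0.003]
force: [0.2, 0.4, 0.1]
opening: 0.0743
grasp_force: 0.0
```

```bash
python3 - <<'E'
from h import *
from workcell import manip
st=manip.state(); print(st["tool_pos"]); go(st,[.538,.335,.0235],Rt(np.radians(8.3)))
E
```

```text
[0.5386216  0.33729898 0.04545437]
step [0.0013, -0.0028, 0.0274, 0.0016, 0.0036, 0.0001] | mm 22.1 deg 0.2
```

{"fn": "drive_tool", "kwargs": {"steps": [[0.001, -0.002, 0.01, 0, 0, 0], [0.001, -0.002, 0.02, 0, 0, 0], [0.001, -0.002, 0.027, 0, 0, 0], [0.001, -0.002, 0.027, 0, 0, 0]]}}

```text
time: 26.55
tool_pos: [0.5364, 0.3353, 0.0209]
tool_rot: [0.228, -3.133, -0.001]
force: [0.2, -0.5, -1.2]
opening: 0.0748
grasp_force: 0.0
```

{"fn": "drive_tool", "kwargs": {"steps": [[0, 0, 0, 0, 0, 0], [0, 0, 0, 0, 0, 0], [0, 0, 0, 0, 0, 0], [0, 0, 0, 0, 0, 0], [0, 0, 0, 0, 0, 0]], "fingers": 1, "squeeze": 45}}

```text
time: 27.05
tool_pos: [0.5372, 0.3357, 0.0225]
tool_rot: [-0.228, 3.132, 0.002]
force: [-3.5, -0.4, 3.3]
opening: 0.0585
grasp_force: 49.0
```

{"fn": "drive_tool", "kwargs": {"steps": [[0, 0, -0.01, 0, 0, 0], [0, 0, -0.04, 0, 0, 0], [0, 0, -0.09, 0, 0, 0], [0, 0, -0.14, 0, 0, 0], [0, 0, -0.16, 0, 0, 0], [0, 0, -0.16, 0, 0, 0]]}}

```text
time: 27.65
tool_pos: [0.5389, 0.336, 0.1533]
tool_rot: [-0.227, 3.126, 0.005]
force: [0.3, -0.4, -2.0]
opening: 0.0586
grasp_force: 49.1
```

```bash
python3 - <<'E'
from h import *
from workcell import manip
st=manip.state(); print(st["tool_pos"]); go(st,[.5287,-.2856,.15],Rt(np.radians(4.05)))
E
```

```text
[0.53886814 0.33601096 0.15325093]
step [0.1251, -0.767, 0.0012, 0.0026, 0.0071, 0.0712] | mm 621.7 deg 4.3
```

{"fn": "drive_tool", "kwargs": {"steps": [[0.003, -0.02, 0, 0, 0, 0.009], [0.01, -0.06, 0, 0, 0, 0.018], [0.018, -0.11, 0, 0, 0, 0.027], [0.026, -0.16, 0, 0, 0, 0.036], [0.034, -0.21, 0, 0, 0, 0.045], [0.043, -0.265, 0, 0, 0, 0.054], [0.052, -0.32, 0, 0, 0, 0.063], [0.061, -0.375, 0, 0, 0, 0.071]]}}

```text
time: 28.45
tool_pos: [0.5297, 0.0293, 0.1467]
tool_rot: [0.11, -3.136, -0.003]
force: [1.0, -0.2, -2.0]
opening: 0.0583
grasp_force: 49.1
```

```bash
python3 - <<'E'
from h import *
from workcell import manip
st=manip.state(); print(st["tool_pos"]); go(st,[.5287,-.2856,.15],Rt(np.radians(4.05)))
E
```

```text
[0.52973995 0.02934513 0.14668936]
step [0.0288, -0.3926, -0.0048, 0.002, -0.0037, -0.0007] | mm 315.0 deg 0.3
```

{"fn": "drive_tool", "kwargs": {"steps": [[0.004, -0.055, 0, 0, 0, 0], [0.008, -0.11, 0, 0, 0, 0], [0.012, -0.165, 0, 0, 0, 0], [0.016, -0.22, 0, 0, 0, 0], [0.02, -0.275, 0, 0, 0, 0], [0.024, -0.325, -0.004, 0, 0, 0], [0.027, -0.36, -0.005, 0, 0, 0], [0.028, -0.375, -0.005, 0, 0, 0]]}}

```text
time: 29.25
tool_pos: [0.529, -0.2716, 0.1506]
tool_rot: [0.106, -3.137, -0.006]
force: [0.9, 2.2, -1.0]
opening: 0.0581
grasp_force: 49.1
```

{"fn": "drive_tool", "kwargs": {"steps": [[0, 0, 0, 0, 0, 0], [0, 0, 0, 0, 0, 0], [0, 0, 0, 0, 0, 0]]}}

```text
time: 29.55
tool_pos: [0.5308, -0.2677, 0.1525]
tool_rot: [0.114, -3.139, -0.004]
force: [-0.9, -0.1, -1.9]
opening: 0.058
grasp_force: 49.1
```

```bash
python3 - <<'E'
from h import *
from workcell import manip
st=manip.state(); print(st["tool_pos"]); go(st,[.5287,-.2856,.09],Rt(np.radians(4.05)))
E
```

```text
[ 0.53076226 -0.26769143  0.15248592]
step [0.0042, -0.0223, 0.078, 0.0026, -0.0, 0.0016] | mm 65.0 deg 0.2
```

{"fn": "drive_tool", "kwargs": {"steps": [[0.003, -0.018, 0.03, 0, 0, 0], [0.004, -0.022, 0.06, 0, 0, 0], [0.004, -0.022, 0.076, 0, 0, 0], [0.004, -0.022, 0.076, 0, 0, 0], [0.004, -0.022, 0.076, 0, 0, 0]]}}

```text
time: 30.05
tool_pos: [0.5297, -0.2865, 0.0931]
tool_rot: [-0.113, 3.138, 0.002]
force: [-0.2, -0.2, -1.6]
opening: 0.0585
grasp_force: 49.1
```

```bash
python3 - <<'E'
from h import *
from workcell import manip
s=manip.snapshot("top");c=manip.snapshot("scene");st=manip.state()
import pickle; pickle.dump({"top":s,"scene":c},open("s3.pkl","wb"))
print(st["tool_pos"],st["tool_rot"]); go(st,[.5287,-.2856,.084],Rt(np.radians(4.05)))
cv2.imwrite("pics/m8.png",np.hstack([crop(s,(339,197),66,80,6),crop(c,(202,250),66,80,6)]))
E
```

```text
[ 0.53024051 -0.2871838   0.09412808] [-1.12414786e-01  3.13635796e+00 -6.20800639e-04]
step [0.0018, 0.0021, 0.0127, -0.0005, 0.0031, 0.0009] | mm 10.4 deg 0.2
```

View pics/m8.png

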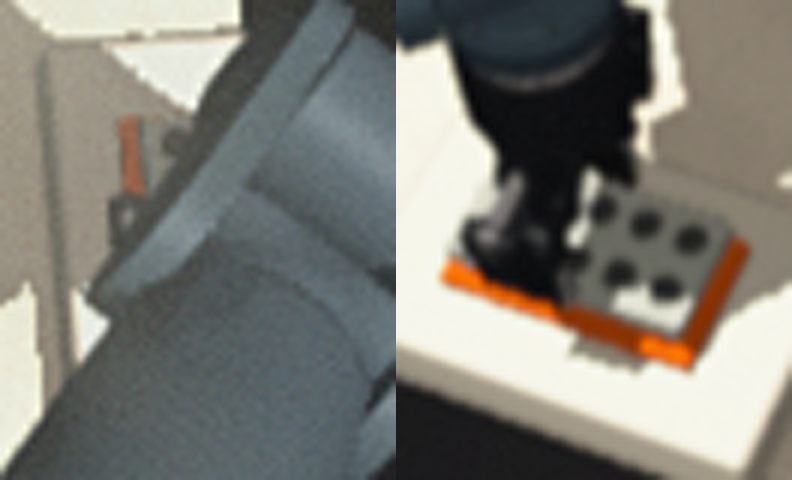

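The plate is level just above the pad, with an even orange rim in the scene view at crop (440–750, 240–365). The camera budget is spent, so I'll lower it by feel and check the rim numerically.

{"fn": "drive_tool", "kwargs": {"steps": [[0.0012, 0.0008, 0.004, 0, 0, 0], [0.0012, 0.0008, 0.008, 0, 0, 0], [0.0012, 0.0008, 0.012, 0, 0, 0], [0.0012, 0.0008, 0.012, 0, 0, 0]]}}

```text
time: 30.55
tool_pos: [0.5279, -0.2862, 0.0824]
tool_rot: [-0.111, 3.139, 0.003]
force: [-0.5, 0.6, -1.8]
opening: 0.0583
grasp_force: 49.1
```

{"fn": "drive_tool", "kwargs": {"steps": [[0, 0, 0.001, 0, 0, 0], [0, 0, 0.002, 0, 0, 0], [0, 0, 0.002, 0, 0, 0]]}}

```text
time: 30.85
tool_pos: [0.5283, -0.2865, 0.0814]
tool_rot: [-0.111, 3.138, 0.002]
force: [-0.4, -0.4, -1.5]
opening: 0.0588
grasp_force: 49.1
```

{"fn": "drive_tool", "kwargs": {"steps": [[-0.0006, 0, 0.0008, 0, 0, 0], [-0.0006, 0, 0.0015, 0, 0, 0], [-0.0006, 0, 0.0015, 0, 0, 0]]}}

```text
time: 31.15
tool_pos: [0.5289, -0.2865, 0.0806]
tool_rot: [-0.111, 3.138, 0.002]
force: [-0.6, 0.8, 1.0]
opening: 0.0584
grasp_force: 49.4
```

{"fn": "drive_tool", "kwargs": {"steps": [[0, 0, 0, 0, 0, 0], [0, 0, 0, 0, 0, 0], [0, 0, 0, 0, 0, 0], [0, 0, -0.03, 0, 0, 0], [0, 0, -0.08, 0, 0, 0], [0, 0, -0.14, 0, 0, 0], [0.03, 0.06, -0.18, 0, 0, 0], [0.06, 0.12, -0.18, 0, 0, 0]], "fingers": -0.7}}

```text
time: 31.95
tool_pos: [0.4831, -0.2083, 0.2279]
tool_rot: [-0.108, 3.131, -0.007]
force: [-0.1, 0.4, -0.1]
opening: 0.0726
grasp_force: 0.0
```

{"fn": "drive_tool", "kwargs": {"steps": [[0.06, 0.06, 0, 0, 0, 0], [0.1, 0.12, 0, 0, 0, 0], [0.1, 0.18, 0, 0, 0, 0], [0.1, 0.24, 0, 0, 0, 0], [0.1, 0.3, 0, 0, 0, 0], [0.1, 0.35, 0, 0, 0, 0], [0.1, 0.35, 0, 0, 0, 0]]}}

```text
time: 32.65
tool_pos: [0.3807, 0.071, 0.2232]
tool_rot: [-0.124, 3.137, 0.003]
force: [0.2, -0.3, 0.0]
opening: 0.0725
grasp_force: 0.0
```

```bash
python3 - <<'E'
from h import *
from workcell import manip
import pickle
d={n:manip.snapshot(n) for n in("top","scene")}; pickle.dump(d,open("s4.pkl","wb"))
st=manip.state(); print(st["tool_pos"])
for n,s in d.items():
    hsv=cv2.cvtColor(s["pixels"],cv2.COLOR_RGB2HSV); m=cv2.inRange(hsv,(4,110,80),(18,255,255))
    x0,y0=proj(s,[.53,-.286,.07])[0].astype(int); 
    w=np.zeros_like(m); w[y0-40:y0+40,x0-40:x0+40]=1; m=m*w
    ys,xs=np.nonzero(m); o=back(s,np.c_[xs,ys],.062)[:,:2]*1000; r=cv2.minAreaRect(o.astype(np.float32)); print(n,"pad outer",r,len(xs))
    c,a=np.array(r[0]),np.radians(r[2] if abs(r[2])<45 else r[2]-90); q=(o-c)@np.array([[np.cos(a),-np.sin(a)],[np.sin(a),np.cos(a)]])
    # ascii of region
    ys0,ys1,xs0,xs1=ys.min()-1,ys.max()+2,xs.min()-1,xs.max()+2
    g=cv2.cvtColor(s["pixels"],cv2.COLOR_RGB2GRAY)
    for y in range(ys0,ys1): print("".join("o" if m[y,x] else ("#" if g[y,x]<90 else ".") for x in range(xs0,xs1)))
    print(xs0,ys0)
E
```

```text
[0.38154309 0.06783838 0.22318529]
top pad outer ((529.0374755859375, -282.8363037109375), (127.07247161865234, 66.19984436035156), 4.878087520599365) 73
.............................
.............o...............
.oo..........................
.oo..........................
.oo..........................
.oo..........................
..o..........................
..o..........................
..o..........................
..o..........................
..o..........................
..o..........................
..o..........................
..oo.........................
..oo.........................
..oo.........................
...o.........................
...o.........................
...o.........................
...o.........................
...o.........................
...o.........................
...o.........................
...o.........................
...o.........................
...oo........................
....o........................
....o........................
....o........................
....o........................
....o........................
....o...........
[... 1137 characters left out ...]
.oooooooo..................###.....oooo.....
.............oooooooo................##.....ooo......
................oooooooo....................ooo......
..................ooooooooo................ooo.......
.....................ooooooooo............oooo.......
........................oooooooo..........ooo........
...........................oooooooo.......ooo........
.............................ooooooooo...ooo.........
................................oooooooooooo.........
...................................oooooooo..........
......................................ooooo..........
.........................................o...........
.....................................................
176 249
```

```bash
cat > dots.py <<'E'
from fit import *
from scipy.ndimage import map_coordinates
from scipy.optimize import minimize,differential_evolution
def plate(s,p0,zt):
    g=cv2.cvtColor(s["pixels"],cv2.COLOR_RGB2GRAY).astype(float)
    th=np.linspace(0,2*np.pi,12,endpoint=False)
    def cost(q):
        px,py=q[3]*.0224,q[4]*.028
        C=np.array([(i*px,j*py/2) for i in(-2,-1,0,1,2) for j in(-1,1)])
        tot=0
        for r,sg in((.0,1),(.003,1),(.0095,-1)):
            P=(C[:,None]+r*np.c_[np.cos(th),np.sin(th)][None]).reshape(-1,2)
            uv=proj(s,world(q,np.c_[P,np.full(len(P),zt)]))
            tot+=sg*(1 if sg<0 else .5)*map_coordinates(g,[uv[:,1],uv[:,0]],order=1).mean()
        return tot
    b=[(p0[0]-.008,p0[0]+.008),(p0[1]-.008,p0[1]+.008),(p0[2]-.1,p0[2]+.1),(.96,1.04),(.96,1.04)]
    r=differential_evolution(cost,b,seed=1,popsize=20,tol=1e-6); q=r.x; print("plate",(q[:2]*1000).round(1),"deg",np.degrees(q[2]).round(2),"pitch",q[3:].round(3),"contrast",round(-r.fun,1)); return q
if __name__=="__main__":
    d=pickle.load(open("s4.pkl","rb")); e=pickle.load(open("s2.pkl","rb"))
    for n in d:
        print(n); plate(d[n],(.5293,-.285,.07),.074); plate(e[n],(.5377,.336,.145),.016)
E
python3 dots.py
```

```text
top
plate [ 529.9 -285.5] deg 4.43 pitch [1.029 0.988] contrast 90.4
plate [537.2 337.6] deg 8.05 pitch [1.031 1.009] contrast 81.6
scene
plate [ 528.1 -286.6] deg 4.07 pitch [1.026 0.994] contrast 116.2
plate [536.4 335.9] deg 8.77 pitch [1.022 1.001] contrast 72.9
```

In the same cameras, plate minus pad is (+0.7, -1.5) mm in the top view and (-1.7, +0.8) mm in the scene view, with yaw within 0.4°. So it's centred to about 1 mm. One quick check that the other items haven't moved, then I hand in.

```bash
python3 - <<'E'
from h import *
from workcell import manip
import pickle
a=pickle.load(open("s0.pkl","rb")); b=pickle.load(open("s4.pkl","rb"))
obj={"box":(.708,-.01,.09),"beaker":(.745,.19,.04),"flask":(.73,-.2,.05),"amber":(.557,.48,.06),"jar":(.413,.14,.04),"tiprack":(.6,-.52,.04)}
for n in a:
    A,B=[cv2.GaussianBlur(cv2.cvtColor(x[n]["pixels"],cv2.COLOR_RGB2GRAY),(0,0),.8).astype(np.float32) for x in(a,b)]
    for k,p in obj.items():
        u,v=proj(a[n],p)[0].astype(int); r=26
        if not(r<=u<512-r and r<=v<384-r): continue
        A1,B1=A[v-r:v+r,u-r:u+r],B[v-r:v+r,u-r:u+r]; sh,q=cv2.phaseCorrelate(A1,B1,cv2.createHanningWindow((2*r,2*r),cv2.CV_32F))
        print(n,k,"shift px",np.round(sh,2),"resp",round(q,2))
E
```

```text
scene box shift px [-0.46 -0.05] resp 0.96
scene beaker shift px [-0.09  0.14] resp 0.96
scene flask shift px [0.01 0.06] resp 0.92
scene amber shift px [0.03 0.08] resp 0.89
scene jar shift px [-0.75 -0.12] resp 0.37
scene tiprack shift px [0.07 0.09] resp 0.94
top box shift px [0.03 0.28] resp 0.7
top beaker shift px [-0.05 -0.04] resp 0.98
top flask shift px [0.04 0.11] resp 0.96
top amber shift px [ 0.   -0.01] resp 0.99
top jar shift px [0.31 0.77] resp 0.34
top tiprack shift px [-0.02  0.16] resp 0.92
```

```bash
python3 -c "
from workcell import manip
print(manip.finish_job())"
```

```text
the job is handed in; nothing more can be done
None
```

I drew the plate out from under the box, squared it flush on the locator and let go, then set it on the orange pad, centred to about 1 mm by camera measurement, and handed the job in at about 33 s; box moved under about 1 mm, other labware unmoved except the jar, too obscured in the last picture to confirm.

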